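# Hand over the wide label-tape roll

### The arm

A 6-joint arm with a two-finger parallel gripper is mounted at the origin on the work surface. World frame = base frame: x ahead of the robot, y to its left, z up, the work surface at z = 0. Lengths are in mm, angles in rad, forces in N, time in s.
With the tool pointing down it reaches from about 350 to 775 mm from the base axis. Payload 7.3 kg.
Tool frame: the origin (TCP) lies midway between the tips of the shut fingers; the grasp point (between the pads) lies 19 mm behind it; z points along the fingers, y is the direction in which the jaws open and shut (so a half turn about z gives the same grasp; the last joint's range is limited). The gripper opens to 92 mm and grips with 3 to 60 N. Pads are 19 mm wide; open, the fingers measure 130 mm over their backs; the gripper's body (75 mm by 190 mm) begins 47 mm behind the grasp point.
Start: joints at [1.148, 0.342, 1.524, -0, 1.275, -0.146], TCP at [143.456, 505.04, 226.741] pointing down, gripper open.
Joint ranges: [-2.53, 2.53], [-0.77, 2.02], [0.04, 2.7], [-1, 4.14], [0.28, 2.66], [-3.11, 3.11]. Speed limits (rad/s): [2.57, 2.57, 3.14, 3.14, 3.14, 3.14].

### API

Orientations are given as [roll, pitch, yaw] about the fixed x, y, z axes, in that order (R = Rz(yaw) Ry(pitch) Rx(roll)).
In Python, from plant import sensors, imaging, ticket gives the robot as it stands. The module is installed in compiled form; this text tells all that it offers.
- The arm moves only by the tool arm_command, never from a script. Its argument "increments" is one flat list of numbers, 5 for each row, row after row: the closure, from 0 (fully open) to 1 (shut), then the shift along the tool's x, y, z in mm, then the turn about the tool's z in degrees. In form: [hand, dx, dy, dz, spin, hand, dx, dy, dz, spin, ...]. A call has 1 to 20 rows; each row is the pose to reach, as a shift and turn from the pose commanded when the call began, along the tool's axes at that moment; what a row does not reach only later rows make up. A row lasts 1/8 s, in which the tool goes at most 62.5 mm and 10.7 degrees, less where a joint would pass 70% of its speed; a pose out of reach is approached as far as the arm can. A call with a gripper value outside its range is refused whole. The fingers move at their own pace and stop on an object; the grip force is fixed at half the most. Time passes only in rows, so rows that repeat a pose let the fingers close. It gives the time, the measured TCP pose, the force and the opening at its end, in the units of the state.
- sensors.get_obs(): the state, without advancing time (a new reading comes with each control period).
- imaging.capture(name): name is "side" or "top" or "wrist"; returns the picture (400x640x3 uint8, blue, green, red); there is no depth.
- imaging.calibration(name): a dict with "fx", "fy", "cx", "cy" (pixels), "world_to_cam" (4x4, takes a point from world to camera coordinates); the wrist camera has in their place "hand_eye" (4x4, takes a point from camera to tool coordinates, whose origin is the TCP and whose axes are the flange's). Camera axes: x right, y down, z forward; pixel columns grow to the right and rows downward; lengths in mm; the calibration is good to about 2 mm. A picture is of the moment at which its call begins: read the wrist's pose just before it. calibration takes no time and is no camera call.
- ticket.close_job(): hands the job in, once; it reports no verdict.
The state is a dict: "time": time; "joint_positions": joint angles; "dq": joint speeds; "tau": joint torques, N m; "tool_pos": TCP position; "tcp_rot": TCP orientation; "contact_force": force on the tool from outside, world axes, zero at the start; "moment": the same for the moment, N m; "grip_width": finger opening in mm.
Only numpy, scipy, OpenCV 4.12 (cv2) and the standard library are available. Lean on these libraries where they do the work, as an engineer would, in place of code of your own. Each camera call takes 0.05 s, during which the arm holds its last target. There are 200 camera calls.

### The job

Get the wide roll of label tape ready to hand over: take the spent cardboard core off the spindle above it and put it in the waste tub, then slide the roll up off its spindle and set it down gently, flat in the tray, while the tray is still on the upper level of the metal shelf. Then slide the loaded tray, without lifting or tipping it, over the step until the whole tray rests square on the lower level, and let go. Leave the narrow roll and everything else where it is.

Things in the scene. Friction and masses are not known exactly. Their poses are not given: they have to be found in the camera images.
- stand_wide: Fixed tape stand carrying the wide roll with the spent core on top of it: round dark steel base 80 mm across and 12 mm thick, grey shoulder 36 mm across up to 45 mm height, then a bare steel spindle 20 mm across whose top is 102 mm above the bench. Origin on the bench at the spindle's axis, z up
- stand_narrow: The other tape stand, identical, fixed; it carries only the narrow roll. Origin on the bench at the spindle's axis
- roll: The wide roll of white label tape, loose: ring 56 mm outside, 27 mm bore, 28 mm high, about 90 g. Starts on the shoulder of stand_wide with 3.5 mm play round the spindle (underside at 45 mm). Origin at the centre of its underside, z along its axis (up); it can have any yaw
- core: The spent cardboard core, loose: tube 34 mm outside, 27 mm bore, 24 mm high, 12 g. Starts on top of the wide roll round the same spindle (underside at 73 mm, top at 97 mm). Origin at the centre of its underside, z along its axis
- narrow_roll: Narrow roll of the same tape, 56 mm outside, 12 mm high, on stand_narrow; leave it there. Origin at the centre of its underside
- tub: Fixed grey round waste tub, open at the top: mouth 104 mm across, 70 mm high, wall 3 mm, narrowing somewhat downwards. Origin at the centre of its underside on the bench
- shelf: Fixed low metal shelf in two levels, 150 mm wide (its x). At its y from -220 mm to 0 lies the upper level, 30 mm above the bench; at y = 0 there is a 5 mm step down to the lower level, 25 mm above the bench, which runs to y = +230 mm where an end stop rises 15 mm above it. Origin on the bench, in the middle of the width, under the step; y points from the upper to the lower level
- tray: Loose white plastic tray, 130 mm (x) by 180 mm (y), floor 4 mm thick, rim 14 mm high in all, wall 4 mm, about 300 g. Starts on the upper level of the shelf, its y nearly along the shelf's y; it slides when pushed or drawn. At its -y end (the end away from the step) stands the upright tab. Origin at the centre of its underside
- tray_tab (a point): Middle of the top edge of the tray's upright tab: the tab is 50 mm wide (tray x), 10 mm thick (tray y), its top 60 mm above the tray's underside; the point lies 85 mm from the tray's origin towards its -y. Axes as the tray's
- tube_block: Black block for small tubes, 32 x 150 x 30 mm, bystander; origin at the centre of its underside, z up
- tube_strip: White strip of eight small tubes lying on the bench, 12 x 72 x 14 mm, bystander; origin at the centre of its underside, z up
- vial: Small amber vial, 28 mm across, 42 mm high, bystander standing among the stands and the tub; origin at the centre of its underside, z up
- marker: Marker pen lying on the bench, about 135 mm long, 15 mm thick, bystander; origin near its middle on the underside, x along it
There are look-alikes about, which are no part of the job. What is shaped like the core but blue or red is not meant.

How it is judged (in metres and radians):
On the way, in this order (a step that is already met when the one before it is completed fails the run):
1. the spent core lies in the waste tub (horizontal distance between core and tub below 0.045 m and z of core in the frame of tub below 0.055 m and contact force between the fingers and core below 0.05 N), for 0.2 s.
2. the wide roll is up off its spindle ((z of roll in the frame of stand_wide above 0.099 m or horizontal distance between roll and stand_wide above 0.06 m)), for 0.05 s.
3. the roll lies flat in the tray, let go, with the tray still on the upper level (z of roll in the frame of tray between 0.001 and 0.0085 m and angle between roll's own z axis and vertical below 0.15 rad and horizontal distance between roll and tray below 0.085 m and contact force between the fingers and roll below 0.05 N and y of tray in the frame of shelf below -0.05 m and z of tray in the frame of shelf above 0.0275 m), for 0.2 s.
4. the whole tray, roll in it, rests on the lower level (z of roll in the frame of tray between 0.001 and 0.0085 m and angle between roll's own z axis and vertical below 0.15 rad and horizontal distance between roll and tray below 0.085 m and y of tray in the frame of shelf above 0.086 m and z of tray in the frame of shelf between 0.022 and 0.0275 m and x of tray in the frame of shelf between -0.03 and 0.03 m and angle between the y axis of tray and the y axis of shelf, either way round below 0.2 rad and angle between tray's own z axis and vertical below 0.05 rad), for 0.2 s.
At the end, for the whole second after the job is handed in: Core in the tub; roll flat on the tray floor (tilt under 0.15 rad); the whole tray flat on the lower level (its origin at least 86 mm past the step, within 30 mm of the shelf's centre line, within 0.2 rad of square); core, roll and tray at rest; bystanders within 30 mm of their start (all of step 4 and horizontal distance between core and tub below 0.045 m and z of core in the frame of tub below 0.055 m and linear speed of each of roll, tray, core below 0.02 m/s); the robot touches nothing.
It fails at once if the tray is lifted (more than 20 mm above the upper level) (z of tray in the frame of shelf above 0.05 m).
It fails at once if the tray is tipped by more than 0.25 rad (angle between tray's own z axis and vertical above 0.25 rad).
It fails at once if the roll is dropped (falls free faster than 0.7 m/s, about 25 mm) (contact force between the fingers and roll below 0.05 N and linear speed of roll above 0.7 m/s).
It fails at once if a bystander is moved by more than 30 mm (distance of any of narrow_roll, tube_block, tube_strip, vial, marker from where it was at the start of the episode above 0.03 m).
It also fails if it takes over 64 s, if anything falls off the work surface, if the arm or the gripper's body presses on something with over 40 N, if the wrist force passes 120 N, or if a joint passes its speed limit or range.

## Working session

There is one attempt and no reset: what is moved stays moved. The work goes in short steps, Python scripts to look and compute and a tool call to move; the robot and the scene stay as the last step left them, time stands still between calls to the robot, and variables do not carry over. Pictures are saved under pics/ and viewed, about 8 in all and at most 12, crops included, and the job is handed in when it is done.

Besides the shell and the picture viewer there is one more tool, called after "Request:" by a JSON object that holds its "fn" and its "kwargs". arm_command: Moves the arm, as the interface text tells. Its arguments: {"type":"object","properties":{"increments":{"type":"array","items":{"type":"number"}}},"required":["increments"]}

```bash
mkdir -p pics
cat > h.py <<'E'
import numpy as np, cv2
from scipy.spatial.transform import Rotation as R
from plant import sensors, imaging, ticket
def cam(name):
    c=imaging.calibration(name)
    if 'world_to_cam' in c: T=np.array(c['world_to_cam'])
    else:
        o=sensors.get_obs(); W=np.eye(4); W[:3,:3]=R.from_euler('xyz',o['tcp_rot']).as_matrix(); W[:3,3]=o['tool_pos']
        T=np.linalg.inv(W@np.array(c['hand_eye']))
    return c,T
def back(ct,u,v,z):
    c,T=ct; M=np.linalg.inv(T); d=M[:3,:3]@np.array([(u-c['cx'])/c['fx'],(v-c['cy'])/c['fy'],1]); p=M[:3,3]
    return p+d*(z-p[2])/d[2]
def proj(ct,P):
    c,T=ct; q=T[:3,:3]@np.array(P)+T[:3,3]; return np.array([c['fx']*q[0]/q[2]+c['cx'],c['fy']*q[1]/q[2]+c['cy']])
E
python3 - <<'E'
from h import *
print(sensors.get_obs())
for n in ('top','side'):
    cv2.imwrite(f'pics/{n}0.png',imaging.capture(n))
    print(n,imaging.calibration(n))
print(imaging.calibration('wrist'))
E
```

```text
{'time': 0.0, 'joint_positions': array([ 1.14800058e+00,  3.42705420e-01,  1.52503217e+00, -9.55012608e-06,
        1.27536698e+00, -1.45996157e-01]), 'dq': array([-0.000212  ,  0.00074853,  0.00079547,  0.00051943,  0.00080695,
       -0.00169784]), 'tau': array([-3.94624039e-04, -4.31230259e+01, -2.44220066e+01,  7.17854965e-02,
        5.58582775e-02, -1.40252309e-04]), 'tool_pos': array([143.28263218, 504.64821788, 226.0486445 ]), 'tcp_rot': array([-3.14009550e+00, -2.10914785e-04,  2.86479569e+00]), 'contact_force': array([ 0.07783412, -0.0911719 ,  0.09725997]), 'moment': array([-0.04147242, -0.00188086, -0.02504121]), 'grip_width': 91.73093477235669}
top {'fx': 507.8593720197475, 'fy': 507.8593720197475, 'cx': 328.8759172287956, 'cy': 204.87405943112265, 'world_to_cam': array([[ 1.21180970e-02, -9.99748944e-01,  1.88467492e-02,
        -9.08285025e+01],
       [-9.94814566e-01, -1.39574431e-02, -1.00743085e-01,
         5.06165124e+02],
       [ 1.00980846e-01, -1.75282062e-02, -9.94733950e-01,
         1.26366864e+03],
       [ 0.00000000e+00,  0.00000000e+00,  0.00000000e+00
[... 252 characters left out ...]
723281e-03, -5.65560971e-01, -8.24653627e-01,
         3.27700085e+01],
       [ 5.19229459e-02,  8.23302834e-01, -5.65222479e-01,
         8.76629136e+02],
       [ 0.00000000e+00,  0.00000000e+00,  0.00000000e+00,
         1.00000000e+00]])}
{'fx': 279.4828183311019, 'fy': 279.4828183311019, 'cx': 321.47097300170685, 'cy': 201.55679095752043, 'hand_eye': array([[ 8.07129815e-04, -9.50419400e-01, -3.10969955e-01,
         8.49836757e+01],
       [ 9.99999653e-01,  8.30620335e-04,  5.68924880e-05,
        -5.30815486e-01],
       [ 2.04226244e-04, -3.10969893e-01,  9.50419741e-01,
        -1.57598843e+02],
       [ 0.00000000e+00,  0.00000000e+00,  0.00000000e+00,
         1.00000000e+00]])}
```

View pics/top0.png

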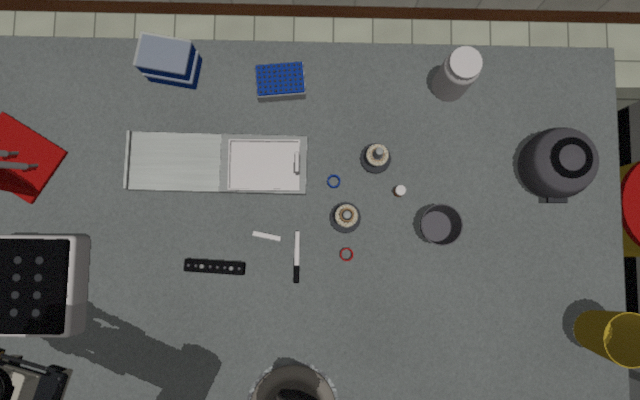

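View pics/side0.png

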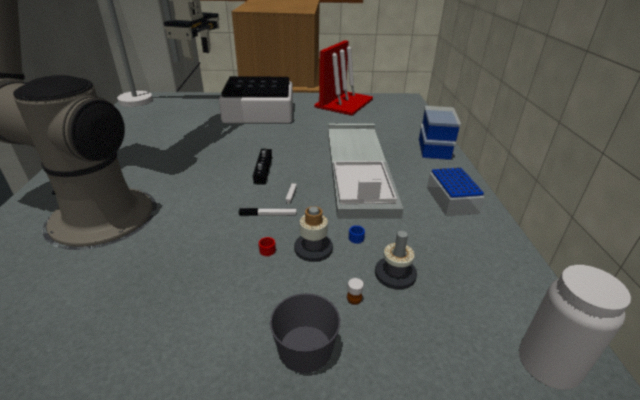

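The top view shows the wide stand with core near (346,215), the narrow stand at (377,155), the tub at (440,224) and the vial at (400,190). The tray is on the right part of the shelf with its tab at (297,160), and the step is near u=222. The side view agrees. I'll enlarge the top picture for accuracy.

Run:
```python
from h import *
im=cv2.imread('pics/top0.png')
a=cv2.resize(im[120:250,210:470],None,fx=3,fy=3,interpolation=cv2.INTER_CUBIC)
cv2.imwrite('pics/crop0.png',a)
ct=cam('top')
for n,u,v,z in [('core top',346.5,214,97),('tub mouth',440.5,224.5,70),('narrow spindle',377.5,154,102),('vial',400,190,42),('tab',297,161,90),('step',222,163,30),('shelf end',126,160,40),('shelf right',307,165,30)]:
    print(n,back(ct,u,v,z).round(1))
```

```text
core top [ 478.7 -125.5   97. ]
tub mouth [ 458.3 -358.    70. ]
narrow spindle [ 625. -199.  102.]
vial [ 546. -263.   42.]
tab [607.   -4.2  90. ]
step [610.2 189.1  30. ]
shelf end [612.3 428.1  40. ]
shelf right [608.4 -27.1  30. ]
```

View pics/crop0.png

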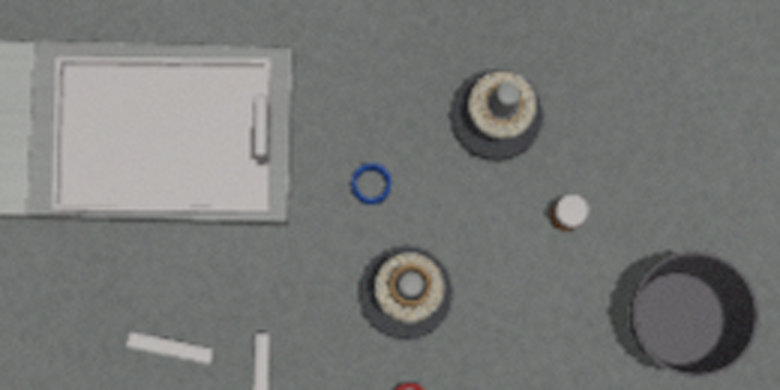

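Reading from the crop: core axis at about (346.7,215), tub mouth centre at about (441.7,224.3), tray rim from u=227.7 to 300 and v=139 to 191. I'll keep one tool yaw, along the shelf, so that the jaws open across it.

```bash
cat >> h.py <<'E'
def inc(x,y,z,yaw):
    o=sensors.get_obs(); M=R.from_euler('xyz',o['tcp_rot']).as_matrix()
    d=M.T@(np.array([x,y,z])-o['tool_pos']); s=-(yaw-o['tcp_rot'][2]); s=np.degrees((s+np.pi)%(2*np.pi)-np.pi)
    return d.round(1),round(s,1)
E
python3 - <<'E'
from h import *
ct=cam('top'); f=lambda x,y,z:back(ct,210+x/3,120+y/3,z)
for n,P in dict(core=(410,285,97),roll=(409,288,73),tub=(693,313,70),tab=(261,125,90)).items(): print(n,f(*P).round(1))
q=[f(53,57,44),f(270,57,44),f(270,213,44),f(53,213,44)]; print('tray',np.round(q,1).tolist(),np.mean(q,0).round(1))
s=[f(0,41,25),f(292,50,30),f(287,221,30),f(0,213,25)]; print('shelf',np.round(s,1).tolist(),'step',f(33,130,30))
for P in [(450,200,230),(480,-110,200)]: print(inc(*P,np.pi/2))
E
```

```text
core [ 476.3 -125.9   97. ]
roll [ 475.8 -126.4   73. ]
tub [ 458.7 -359.3   70. ]
tab [605.4  -4.3  90. ]
tray [[669.4, 174.1, 44.0], [672.4, -8.6, 44.0], [539.5, -11.0, 44.0], [536.9, 169.9, 44.0]] [604.5  81.1  44. ]
shelf [[687.0, 223.3, 25.0], [682.1, -26.7, 30.0], [534.7, -24.9, 30.0], [538.6, 218.0, 25.0]] step [609.30782939 191.60547706  30.        ]
(array([-378.3, -209.3,   -3.7]), np.float64(74.1))
(array([-491.8, -499.3,   26.7]), np.float64(74.1))
```

Request:
{"fn": "arm_command", "kwargs": {"increments": [0, -378, -209, 0, 40, 0, -378, -209, 0, 74, 0, -378, -209, 0, 74, 0, -378, -209, 0, 74, 0, -378, -209, 0, 74, 0, -378, -209, 0, 74, 0, -378, -209, 0, 74, 0, -492, -499, 27, 74, 0, -492, -499, 27, 74, 0, -492, -499, 27, 74, 0, -492, -499, 27, 74, 0, -492, -499, 27, 74, 0, -492, -499, 27, 74, 0, -492, -499, 27, 74, 0, -492, -499, 27, 74, 0, -492, -499, 27, 74]}}

```text
time: 2.1
tool_pos: [480.4, -108.1, 199.9]
tcp_rot: [3.141, -0.0, 1.576]
contact_force: [0.0, 0.4, -0.7]
grip_width: 91.7
```

Run:
```python
from h import *
o=sensors.get_obs(); print(o['tool_pos'],o['tcp_rot'],o['time'])
ct=cam('wrist'); im=imaging.capture('wrist')
for P in [(476,-126,97)]: print(proj(ct,P))
cv2.imwrite('pics/w1.png',im)
```

```text
[ 480.4398058  -108.07671428  199.89865722] [ 3.14132673e+00 -8.73783862e-05  1.57553346e+00] 2.1
[317.17806748 217.68443561]
```

View pics/w1.png

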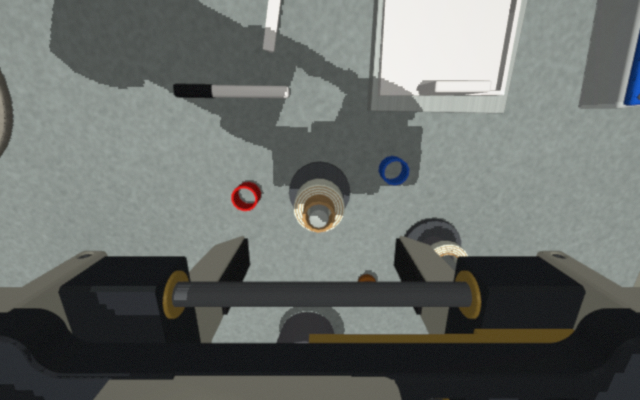

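The core's rim is centred at about (319,213), against a predicted (317,218), so they agree to a few mm. The red and blue rings at (246,196) and (394,170) are the decoys.

Run:
```python
from h import *
ct=cam('wrist'); print(back(ct,319,213,97), back(ct,318.5,209,73))
print(inc(477.5,-125,77,1.5528))
```

```text
[ 477.8177755  -121.17916176   97.        ] [ 477.09828587 -125.52811834   73.        ]
(array([-16.7,  -3.1, 122.9]), np.float64(1.3))
```

Request:
{"fn": "arm_command", "kwargs": {"increments": [0.3, -16, -3, 40, 1.3, 0.3, -16, -3, 80, 1.3, 0.3, -16, -3, 100, 1.3, 0.3, -16, -3, 115, 1.3, 0.3, -16, -3, 123, 1.3, 0.3, -16, -3, 123, 1.3, 1, -16, -3, 123, 1.3, 1, -16, -3, 123, 1.3, 1, -16, -3, 123, 1.3, 1, -16, -3, 123, 1.3, 1, -16, -3, 123, 1.3, 1, -16, -3, 123, 1.3]}}

```text
time: 3.65
tool_pos: [477.5, -125.5, 76.9]
tcp_rot: [3.141, 0.0, 1.551]
contact_force: [-0.1, 0.4, 3.2]
grip_width: 32.2
```

Request:
{"fn": "arm_command", "kwargs": {"increments": [1, 0, 0, -8, 0, 1, 0, 0, -30, 0, 1, 0, 0, -70, 0, 1, 0, 0, -75, 0, 1, -50, -3, -75, 0, 1, -100, -6, -75, 0, 1, -150, -9, -75, 0, 1, -200, -12, -75, 0, 1, -234, -14, -75, 0, 1, -234, -14, -75, 0, 1, -234, -14, -75, 0]}}

```text
time: 5.03
tool_pos: [458.3, -358.2, 150.9]
tcp_rot: [-3.14, -0.002, 1.55]
contact_force: [0.2, -0.4, -0.5]
grip_width: 32.6
```

Run:
```python
from h import *
o=sensors.get_obs(); print(o['tool_pos'],o['tcp_rot'],o['time'],o['grip_width'])
ct=cam('wrist'); im=imaging.capture('wrist')
for P in [(458.7,-359,70),(476,-126,102)]: print(proj(ct,P))
cv2.imwrite('pics/w2.png',im)
```

```text
[ 458.3261747  -358.16107657  150.89587649] [-3.14043234e+00 -1.69599627e-03  1.55047602e+00] 5.025 32.60960638689721
[322.29917434 209.12403762]
[ 346.47438112 -179.13949511]
```

View pics/w2.png

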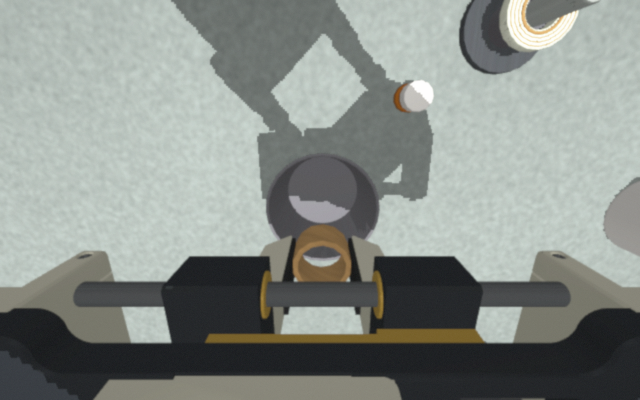

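The core is held between the fingers. The tub mouth spans u=267–378, centred at about (322,207), which matches the predicted (322,209). I'll lower and release.

Request:
{"fn": "arm_command", "kwargs": {"increments": [1, 0, 0, 40, 0, 1, 0, 0, 70, 0, 1, 0, 0, 82, 0, 1, 0, 0, 82, 0, 0.45, 0, 0, 82, 0, 0.45, 0, 0, 82, 0, 0.45, 0, 0, 82, 0, 0.45, 0, 0, 50, 0, 0.45, 0, 0, 0, 0, 0.45, 0, 0, -30, 0, 0.45, 0, 0, -30, 0]}}

```text
time: 6.45
tool_pos: [459.7, -360.2, 184.7]
tcp_rot: [3.137, 0.004, 1.55]
contact_force: [-0.4, 0.4, 0.2]
grip_width: 50.6
```

Run:
```python
from h import *
o=sensors.get_obs(); print(o['tool_pos'],o['tcp_rot'],o['time'],o['grip_width'])
w=imaging.capture('wrist'); s=imaging.capture('side')
cv2.imwrite('pics/c3.png',np.vstack([w[100:400,120:520],cv2.resize(s[180:380,200:466],(400,300))]))
print(inc(477,-126,150,1.5528))
```

```text
[ 459.67769926 -360.1593447   184.71216388] [3.13719329 0.00419766 1.55049783] 6.45 50.63476268806229
(array([233.2,  13.9,  31.4]), np.float64(-0.1))
```

View pics/c3.png

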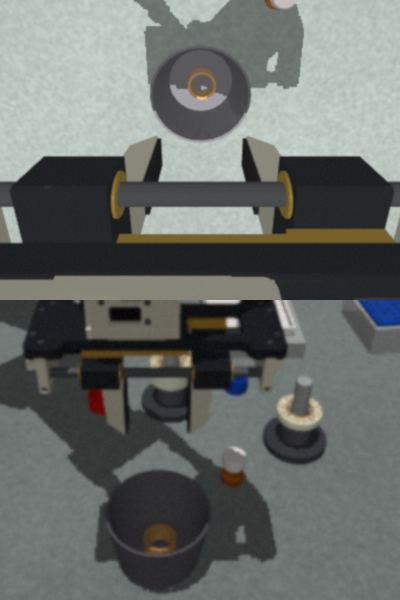

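The core lies upright in the tub, visible in both views. Next is the roll, at the same axis.

Request:
{"fn": "arm_command", "kwargs": {"increments": [0.1, 50, 3, 0, 0, 0.1, 110, 7, 0, 0, 0.1, 170, 10, 0, 0, 0.1, 220, 14, 0, 0, 0.1, 234, 14, 0, 0, 0.1, 234, 14, 0, 0, 0.1, 234, 14, 50, 0, 0.1, 234, 14, 90, 0, 0.1, 234, 14, 115, 0, 0.1, 234, 14, 130, 0, 0.1, 234, 14, 136, 0, 0.1, 234, 14, 136, 0, 1, 234, 14, 136, 0, 1, 234, 14, 136, 0, 1, 234, 14, 136, 0, 1, 234, 14, 136, 0, 1, 234, 14, 136, 0]}}

```text
time: 8.68
tool_pos: [477.6, -125.4, 46.1]
tcp_rot: [3.141, 0.0, 1.551]
contact_force: [-0.8, 1.3, 5.6]
grip_width: 55.8
```

Request:
{"fn": "arm_command", "kwargs": {"increments": [1, 0, 0, -5, 0, 1, 0, 0, -15, 0, 1, 0, 0, -30, 0, 1, 0, 0, -50, 0, 1, 0, 0, -70, 0, 1, 0, 0, -80, 0, 1, 0, 0, -80, 0, 1, 30, 17, -80, 0, 1, 70, 40, -80, 0, 1, 110, 62, -80, 0, 1, 150, 85, -80, 0, 1, 190, 107, -80, 0, 1, 212, 120, -80, 0, 1, 218, 123, -80, 0, 1, 218, 123, -80, 0, 1, 218, 123, -80, 0]}}

```text
time: 10.68
tool_pos: [604.2, 89.0, 125.5]
tcp_rot: [-3.141, 0.0, 1.55]
contact_force: [0.3, -0.0, -1.3]
grip_width: 56.2
```

Run:
```python
from h import *
o=sensors.get_obs(); print(o['tool_pos'],o['tcp_rot'],o['time'],o['grip_width'],o['contact_force'])
ct=cam('wrist')
for P in [(604.5,81,44),(605.4,-4,90)]: print(proj(ct,P))
w=imaging.capture('wrist'); s=imaging.capture('side')
cv2.imwrite('pics/c4.png',np.vstack([w[:,0:640],cv2.resize(s[100:260,270:430],None,fx=1.25,fy=1.25,interpolation=3) if 0 else cv2.resize(s[100:225,200:600],(640,200))]))
```

```text
[604.24221703  88.99368393 125.51668645] [-3.14074032e+00  2.43193918e-04  1.54954997e+00] 10.675 56.21132779400129 [ 0.33416938 -0.01838482 -1.26663503]
[322.29666417 216.0937067 ]
[325.40826373 328.46061189]
```

View pics/c4.png

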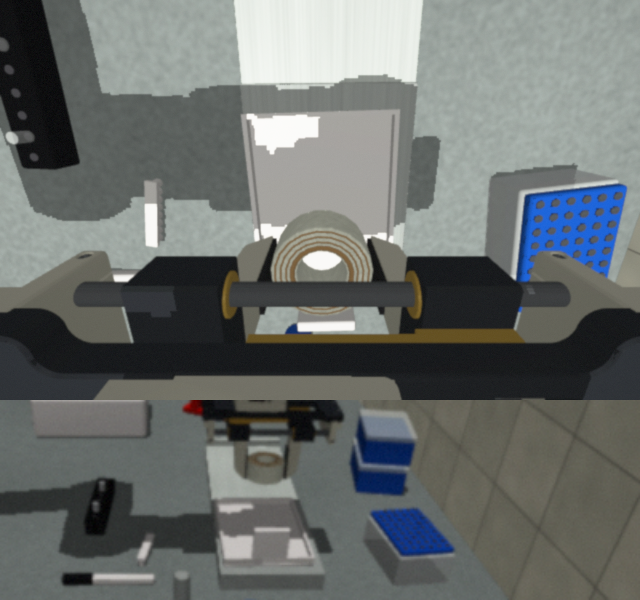

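The roll is held level over the tray. The tray's front edge runs from (242,115) to (399,109), centred under the tool and slightly yawed. The tab is visible behind the roll at (325,325), as predicted. I'll lower the roll.

Request:
{"fn": "arm_command", "kwargs": {"increments": [1, 0, 0, 30, 0, 1, 0, 0, 55, 0, 1, 0, 0, 70, 0, 1, 0, 0, 78, 0, 1, 0, 0, 83, 0, 1, 0, 0, 86, 0, 1, 0, 0, 87, 0, 1, 0, 0, 88, 0, 1, 0, 0, 88, 0, 1, 0, 0, 88, 0]}}

```text
time: 12.02
tool_pos: [604.9, 90.1, 37.9]
tcp_rot: [3.141, -0.0, 1.551]
contact_force: [-0.1, -0.5, -0.8]
grip_width: 55.8
```

Request:
{"fn": "arm_command", "kwargs": {"increments": [1, 0, 0, 1, 0, 1, 0, 0, 1.5, 0, 1, 0, 0, 2, 0, 1, 0, 0, 2, 0]}}

```text
time: 12.52
tool_pos: [604.8, 90.1, 35.7]
tcp_rot: [-3.142, -0.0, 1.551]
contact_force: [-0.4, -0.2, -0.8]
grip_width: 56.0
```

Request:
{"fn": "arm_command", "kwargs": {"increments": [0.3, 0, 0, 0, 0, 0.3, 0, 0, 0, 0, 0.3, 0, 0, 0, 0, 0.3, 0, 0, -10, 0, 0.3, 0, 0, -40, 0, 0.3, 0, 0, -90, 0, 0.3, 0, 0, -90, 0, 0.1, -60, 0, -90, 0, 0, -120, 2, -90, 0, 0, -140, 2, -90, 0, 0, -140, 2, -90, 0]}}

```text
time: 13.9
tool_pos: [603.7, -51.0, 125.4]
tcp_rot: [-3.141, -0.0, 1.548]
contact_force: [-0.5, 0.2, -0.0]
grip_width: 91.4
```

Run:
```python
from h import *
o=sensors.get_obs(); print(o['tool_pos'],o['tcp_rot'],o['time'],o['grip_width'],o['contact_force'])
ct=cam('wrist')
print(proj(ct,(604.5,-9,44)),proj(ct,(605,90,62)))
w=imaging.capture('wrist'); s=imaging.capture('side')
cv2.imwrite('pics/c5.png',np.vstack([w,cv2.resize(s[125:225,280:440],(320,200))[:, :].repeat(2,1) if 0 else np.hstack([cv2.resize(s[125:225,280:440],(320,200))]*2)]))
```

```text
[603.68912989 -50.97650556 125.42705033] [-3.14101524e+00 -4.70139669e-04  1.54801624e+00] 13.9 91.43815458142899 [-0.45107434  0.1807909  -0.040673  ]
[321.7040605  161.90202224] [319.31964279  23.55765383]
```

View pics/c5.png

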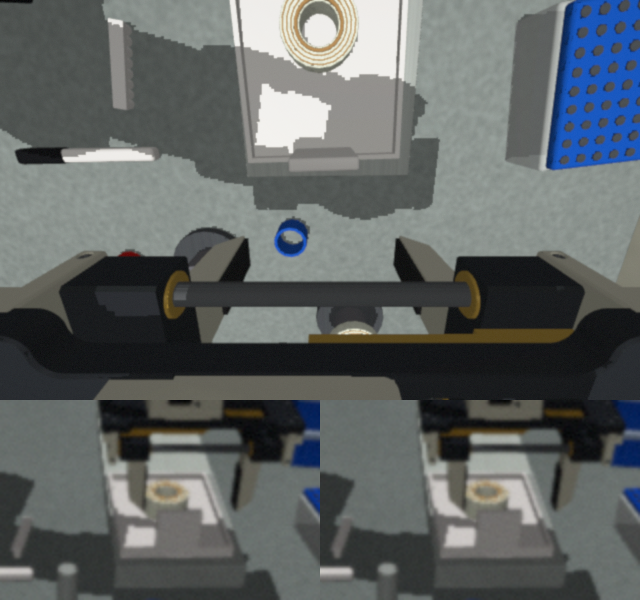

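The roll lies flat in the tray, its top ring centred at about (319,28). The tray's rear edge runs from (248,162) to (405,156), and the shelf's rear edge is just below it.

Run:
```python
from h import *
ct=cam('wrist')
a,b=back(ct,248,162,44),back(ct,405,156,44); print(a,b,(a+b)/2, np.arctan2(*(b-a)[1::-1][:2]))
a,b=back(ct,247,165,30),back(ct,410,161,30); print(a,b,(a+b)/2)
print(inc(606,-35,34.5,1.5528), inc(607,203,34.5,1.5528))
```

```text
[541.06370236  -5.6868329   44.        ] [675.73502951  -3.08968525  44.        ] [608.39936594  -4.38825907  44.        ] 0.019282692142672486
[536.12007566 -10.82254153  30.        ] [684.74721377  -9.97491539  30.        ] [610.43364472 -10.39872846  30.        ]
(array([13.8,  2. , 91. ]), np.float64(-0.1)) (array([251.7,  -1.7,  91.2]), np.float64(-0.1))
```

Request:
{"fn": "arm_command", "kwargs": {"increments": [0, 13, 2, 40, 0, 0, 13, 2, 70, 0, 0, 13, 2, 85, 0, 0, 13, 2, 91, 0, 0, 13, 2, 91, 0, 0, 18, 2, 91, 0, 0, 23, 2, 91, 0, 0, 28, 2, 91, 0, 0, 33, 2, 91, 0, 0, 38, 2, 91, 0, 0, 44, 2, 91, 0, 0, 50, 2, 91, 0, 0, 56, 2, 91, 0, 0, 62, 2, 91, 0, 0, 68, 2, 91, 0, 0, 74, 2, 91, 0, 0, 80, 2, 91, 0, 0, 86, 2, 91, 0, 0, 92, 2, 91, 0]}}

```text
time: 16.38
tool_pos: [608.0, 42.3, 34.9]
tcp_rot: [3.141, 0.0, 1.551]
contact_force: [0.1, -5.3, 3.9]
grip_width: 91.7
```

Run:
```python
from h import *
o=sensors.get_obs(); print(o['tool_pos'],o['tcp_rot'],o['time'],o['grip_width'],o['contact_force'])
ct=cam('wrist')
w=imaging.capture('wrist'); s=imaging.capture('side'); 
cv2.imwrite('pics/c6.png',np.vstack([w,np.hstack([cv2.resize(s[125:225,280:440],(640,200))])]))
print(proj(ct,(607,o['tool_pos'][1]+9.5+180,44)))
```

```text
[607.99359353  42.26265113  34.88609391] [3.14110885e+00 1.51690503e-04 1.55058798e+00] 16.375 91.72781040289367 [ 0.11263598 -5.32971647  3.91104315]
[ 310.17182624 -175.19843158]
```

View pics/c6.png

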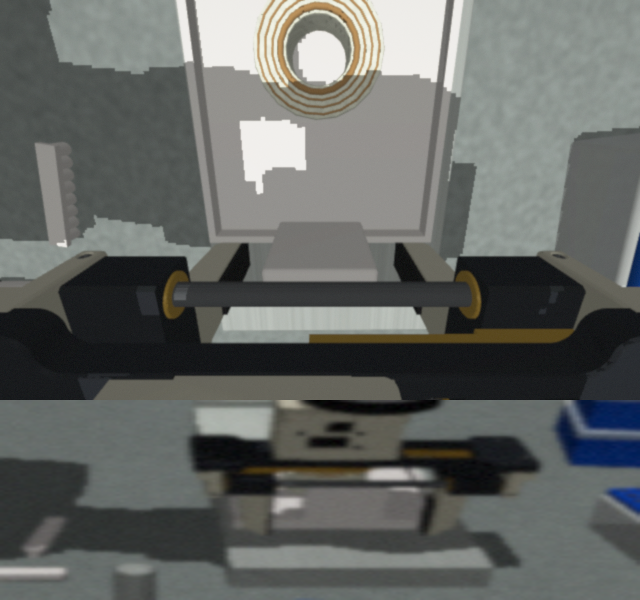

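The tray is being pushed evenly by both fingers, square (rear rim level at v≈238), with the roll upright and unmoved. I'll carry on.

Request:
{"fn": "arm_command", "kwargs": {"increments": [0, 8, 0, 0, 0, 0, 17, 0, 0, 0, 0, 26, 0, 0, 0, 0, 35, 0, 0, 0, 0, 44, 0, 0, 0, 0, 53, 0, 0, 0, 0, 62, 0, 0, 0, 0, 71, 0, 0, 0, 0, 80, 0, 0, 0, 0, 89, 0, 0, 0, 0, 98, 0, 0, 0, 0, 107, 0, 0, 0, 0, 116, 0, 0, 0, 0, 125, 0, 0, 0, 0, 134, 0, 0, 0, 0, 142, 0, 0, 0, 0, 149, 0, 0, 0, 0, 155, 0, 0, 0, 0, 160, 0, 0, 0, 0, 160, 0, 0, 0]}}

```text
time: 18.98
tool_pos: [611.2, 202.6, 34.9]
tcp_rot: [3.141, -0.001, 1.551]
contact_force: [0.0, 0.9, -0.0]
grip_width: 91.9
```

Request:
{"fn": "arm_command", "kwargs": {"increments": [0, -6, 0, 0, 0, 0, -15, 0, 0, 0, 0, -20, 0, -40, 0, 0, -40, 0, -80, 0, 0, -80, 0, -100, 0, 0, -140, 0, -130, 0, 0, -140, 0, -130, 0, 0, -140, 0, -130, 0]}}

```text
time: 19.98
tool_pos: [608.1, 61.4, 164.7]
tcp_rot: [3.141, -0.001, 1.549]
contact_force: [-0.3, 1.0, -0.7]
grip_width: 91.9
```

Run:
```python
from h import *
o=sensors.get_obs(); print(o['tool_pos'],o['tcp_rot'],o['time'],o['contact_force'])
t=imaging.capture('top'); w=imaging.capture('wrist'); cv2.imwrite('pics/t7f.png',t)
a=cv2.resize(t[120:260,110:370],(780,420),interpolation=cv2.INTER_CUBIC)
cv2.imwrite('pics/c7.png',np.vstack([a,np.hstack([w[:180],np.zeros((180,140,3),np.uint8)])]))
```

```text
[608.11023612  61.37842945 164.72087449] [ 3.14142693e+00 -5.42742367e-04  1.54885234e+00] 19.975 [-0.27334219  0.99650504 -0.68838517]
```

View pics/c7.png

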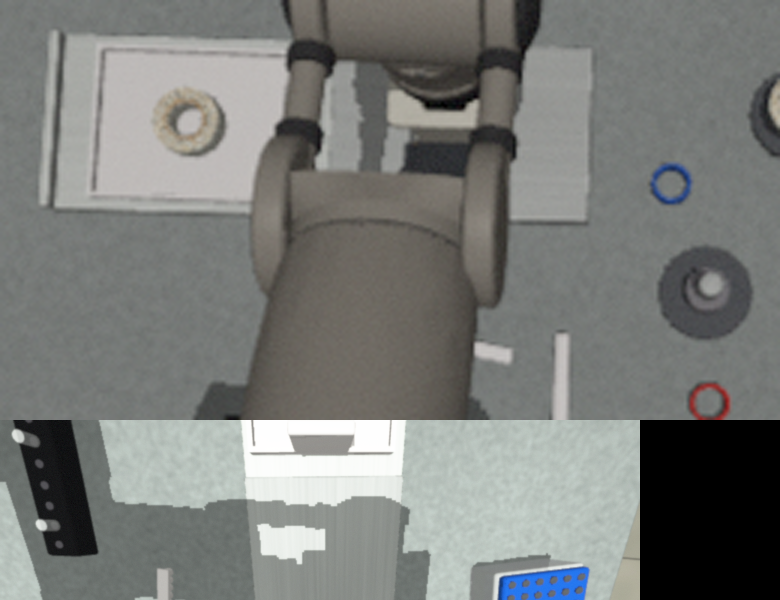

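The tray sits past the step. In the wrist picture its rear edge is at v≈35 and the step line at v≈57. In the top crop its front edge is at x≈97, and the roll is flat at (188,122). I'll check the numbers.

Run:
```python
from h import *
w=cam('wrist'); t=cam('top'); f=lambda x,y,z:back(t,110+x/3,120+y/3,z)
print('rear',back(w,250,35,39),back(w,392,34,39),'step',back(w,322,57,30))
print('tray front',f(97,50,39),f(92,195,39),'stop inner',f(56,120,40),f(58,120,25),'roll',f(188,121,57))
```

```text
rear [546.39035075 211.87891101  39.        ] [672.72058109 210.2461608   39.        ] step [610.19724716 194.49937244  30.        ]
tray front [672.98817283 390.51801575  39.        ] [549.49908388 388.63231751  39.        ] stop inner [612.38162049 421.39833884  40.        ] [615.18843084 425.41887017  25.        ] roll [610.09886594 306.25833386  57.        ]
```

```bash
python3 -c "
from h import *
print(ticket.close_job())"
```

```text
the job is handed in; nothing more can be done
None
```

The job is done and handed in at about 20 s of the 64 s allowed; the hand-in gives no verdict.

- **Core:** I lifted it off the spindle and dropped it in the waste tub. The wrist and side pictures showed it standing upright on the tub floor.
- **Roll:** I lifted it off its spindle and let go about 1 mm above the tray floor, with the tray still on the upper level. It lies flat, about 6 mm from the tray's origin at the last check.
- **Tray:** I pushed it over the step with both open fingers on its rear rim, then drew the fingers clear. Its rear edge is 16–20 mm past the step, putting its origin about 107 mm past (86 mm needed). It sits about 2 mm from the shelf's centre line and about square (within roughly 0.02 rad).

I saw nothing disturbed among the bystanders in the pictures I took, but I did not measure each one after the moves. The arm hid part of the tray in the last top view, so I took its rear edge from the wrist camera and its front edge from the top camera. The two agreed on the tray length (179 mm against 180). The step position differed by about 3 mm between cameras, which does not affect the result. No check failed.

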